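# Fit a shelf arm into the slotted upright of a bakery cake stand

### The job

Fit the loose blue shelf arm to the empty slotted upright, like the one already fitted: pick it up, feel its two hook tabs into the two slots above the orange catch until its back meets the plate, then press it down until the hooks are fully home and the catch is pushed right down. Press gently throughout (about 10 N is plenty, never more than 25 N), leave everything else on the counter where it is, and let go of the arm.

Things in the scene. Friction and masses are not known exactly. Their poses are not given: they have to be found in the camera images.
- bracket_grip (a point): Loose blue shelf arm, about 0.26 kg, standing on its flat flange. Point: middle of its upright web (10 mm thick across y, 6 to 46 mm above the arm's underside, along x), where to grip: 32 mm above the underside, 65 mm behind the back face. Arm's axes: x toward its hooks, z up. Flange 44 mm wide, 6 mm thick; web and flange end 123 mm behind the back face.
- bracket_back (a point): Same arm: bottom of its back face, mid-width, level with its underside; same axes. The back face is the end of the spine (10 mm thick along x, 14 mm wide, 74 mm tall), from which two hook tabs stick out along +x, one 34 mm above the other.
- hook_low (a point): Tip of the arm's lower hook, 13 mm ahead of the back face, 24 mm above the underside, half-way up its nose; same axes. Each steel hook: a neck 6 mm wide, 8 mm tall, 7 mm long, then a nose 6 mm long whose lip hangs 8 mm below the neck (nose 16 mm tall, 6 mm wide, its last 2 mm narrowed). Neck undersides are 24 and 58 mm above the arm's underside.
- stand: Empty upright, fixed: foot 130 x 120 x 14 mm, two posts (black cap, 191 mm up), slotted plate 60 mm wide, 5 mm thick, 152 mm tall. Origin on the table below the plate's nominal front face; x is the way the hooks go in, z up. The plate is adjustable: it is set anywhere up to 12 mm either way along x and up to 6 mm higher or lower, rigid but not measured: find it by touch.
- slot_low (a point): Centre of the lower slot to use, nominally 111 mm up on the nominal face (the plate's real setting: up to 12 mm off along x, 6 mm in z, 0 in y); axes as the upright. Slots: 10 mm wide, 24 mm tall; plate solid beside them. Hooks pass with the arm's underside 20 to 28 mm below the slot's centre (24 is best: 87 mm up if nominal). A third slot below the catch is not used.
- slot_high (a point): Centre of the upper slot to use, 34 mm above the lower. Hooks through, the arm goes in until its back face meets the plate, 13 mm deeper than where noses stop on solid plate. The lips clear the plate's rear only in the last 2 mm. Then the arm goes down, lips behind the plate, to a firm stop on the slots' lower edges, its underside 36 mm below the lower slot's centre (nominally 75 mm up).
- catch (a joint): Stiff orange catch on the plate's front, 30 mm wide, 8 mm proud, below the two slots (moves with the plate's setting). Value: how far it is pushed down, m; 0 is up (top 28 mm below the lower slot's centre), 0.008 with the arm fully home. The arm's spine pushes it as the arm goes down. It needs about 5 N all along, does not spring back or move under the arm's weight.
- cake_tin_in (a point): Bystander, to be left alone: dark round cake tin, 180 mm across, 70 mm tall, standing open; the point is the centre of its inner floor.
- red_bottle: Bystander, to be left alone: red bottle, 64 mm across, 170 mm tall; origin at the centre of its underside.
- jar: Bystander, to be left alone: glass jar with red lid, 72 mm across, 90 mm tall; origin at the centre of its underside.
- nozzle: Bystander, to be left alone: steel piping nozzle standing on its wide end, 28 mm across, 50 mm tall; origin at the centre of its underside.
- cutter: Bystander, to be left alone: steel ring cutter, 72 mm across, 35 mm tall; origin at the centre of its underside.
- spatula: Bystander, to be left alone: wooden spatula lying flat; origin on its underside.
- bowl: Bystander, to be left alone: white bowl, 120 mm across, 50 mm tall; origin at the centre of its underside.
Things that resemble listed ones, but are neither listed nor needed, are in the scene too. Of the things that look like the part that bears bracket_grip, the larger one is meant.

How it is judged (in metres and radians):
On the way:
1. the arm is lifted clear of the counter, catch still up (height (world z) of bracket_grip above 0.07 m and value of joint catch below 0.003 m), for 0.2 s.
At the end, for the whole second after the job is handed in: The released arm hangs still in the two slots, underside 66.5 to 83.5 mm up and back face -16.5 to 14.5 mm along x (as the plate is set), within 5 mm of the middle line, upright within 0.08 rad, square to the plate within 0.12 rad, catch down by more than 6.2 mm (value of joint catch above 0.0062 m and z of bracket_back in the frame of stand between 0.0665 and 0.0835 m and x of bracket_back in the frame of stand between -0.0165 and 0.0145 m and y of bracket_back in the frame of stand between -0.005 and 0.005 m and angle between bracket_back's own z axis and vertical below 0.08 rad and angle between the x axis of bracket_back and the x axis of stand, either way round below 0.12 rad and linear speed of bracket below 0.02 m/s); the robot touches nothing.
It fails at once if the robot pressed the arm on the upright with more than 25 N (contact force between bracket and stand above 25 N and contact force between the fingers and bracket above 5 N).
It fails at once if the robot pressed on the upright with more than 25 N (contact force between any of the arm, the fingers and stand above 25 N).
It fails at once if a bystander moved by more than 30 mm (distance of any of cake_tin_in, red_bottle, jar, nozzle, cutter, spatula, bowl from where it was at the start of the episode above 0.03 m).
It also fails if it takes over 64 s, if anything falls off the work surface, if the arm or the gripper's body presses on something with over 40 N, if the wrist force passes 120 N, or if a joint passes its speed limit or range.

### The arm

A 6-joint arm with a two-finger parallel gripper is mounted at the origin on the work surface. World frame = base frame: x ahead of the robot, y to its left, z up, the work surface at z = 0. Lengths are in mm, angles in degrees, forces in N, time in s.
With the tool pointing down it reaches from about 375 to 975 mm from the base axis. Payload 3.8 kg.
Tool frame: the origin (TCP) lies between the finger pads; the fingertips stand 14 mm ahead of it and the grasp point (between the pads) lies 5 mm behind it; z points along the fingers, y is the line along which they close (so a half turn about z gives the same grasp; the last joint's range is limited). The gripper opens to 85 mm and grips with 20 to 120 N. Pads are 22 mm wide; open, the fingers measure 114 mm over their backs; the gripper's body (76 mm by 85 mm) begins 54 mm behind the grasp point. The pads swing forward as they close: fully open they stand 13 mm farther back than shut.
Start: joints at [-70.239, 15.12, 91.902, -0, 72.978, -2.114], TCP at [251.493, -626.394, 221.18] pointing down, gripper open.
Joint ranges: [-150.88, 150.88], [-54.13, 125.18], [17.81, 147.31], [-75.09, 255.09], [0, 152.58], [-146.25, 146.25]. Speed limits (degrees/s): [147.25, 147.25, 180, 180, 180, 180].

### API

Orientations are given as [roll, pitch, yaw] about the fixed x, y, z axes, in that order (R = Rz(yaw) Ry(pitch) Rx(roll)).
In Python, from bench import state, vision, job_done gives the robot as it stands. The module is installed in compiled form; this text tells all that it offers.
- The arm moves only by the tool arm_command, never from a script. Its argument "moves" is a list of rows, each an object of numbers: "claw": the closure in counts, from 0 (fully open) to 255 (shut); "tx", "ty", "tz": the shift along the world's x, y, z in cm; "roll": the turn about the world's z in rad. A call has 1 to 8 rows; each row shifts and turns the commanded pose from where the row before left it; what a row does not reach is not made up. A row lasts 1/10 s, in which the tool goes at most 50 mm and 8.59 degrees, less where a joint would pass 70% of its speed; a pose out of reach is approached as far as the arm can. A call with a gripper value outside its range is refused whole. The fingers move at their own pace and stop on an object; "grip_force" is the grip in N (left out, the last holds). Time passes only in rows, so rows that do not move let the fingers close. It gives the time, the measured TCP pose, the force, the opening and the grip force at its end, in the units of the state.
- state(): the state, without advancing time (a new reading comes with each control period).
- vision.get_image(name): name is "scene" or "top" or "wrist"; returns a dict with "image" (400x640x3 uint8, red, green, blue), "range_z" (400x640 float32, mm along the optical axis (not along the pixel's ray), 0 where there is no reading), "camera_matrix" (3x3 intrinsics, pixels), "dist_coeffs" ([k1, k2, p1, p2, k3] as OpenCV has them; the pictures are not rectified), "rvec" (rotation vector, rad) and "tvec" (3), from world to camera coordinates, as OpenCV has them; the wrist camera has in their place "mount" (4x4, takes a point from camera to tool coordinates, whose origin is the TCP and whose axes are the flange's). Camera axes: x right, y down, z forward; pixel columns grow to the right and rows downward; lengths in mm; the calibration is good to about 2 mm. A picture is of the moment at which its call begins: read the wrist's pose just before it.
- job_done(): hands the job in; it is judged then, once.
The state is a dict: "clock": time; "joint_positions": joint angles; "joint_vel": joint speeds; "tau": joint torques, N m; "tool_pos": TCP position; "eef_rot": TCP orientation; "force": force on the tool from outside, world axes, zero at the start; "ft_torque": the same for the moment, N m; "grip_width": finger opening in mm; "grip_force": force on a finger pad.
Only numpy, scipy, OpenCV 4.12 (cv2) and the standard library are available. Lean on these libraries where they do the work, as an engineer would, in place of code of your own. Each camera call takes 0.05 s, during which the arm holds its last target. There are 200 camera calls.

## Working session

There is one attempt and no reset: what is moved stays moved. The work goes in short steps, Python scripts to look and compute and a tool call to move; the robot and the scene stay as the last step left them, time stands still between calls to the robot, and variables do not carry over. Pictures are saved under pics/ and viewed, at most 10 in all, crops included, and the job is handed in when it is done.

Besides the shell and the picture viewer there is one more tool, called after "Request:" as name(argument=value, ...), one argument or row to a line, values as JSON. arm_command: Moves the arm, as the interface text tells. Its arguments: {"type":"object","properties":{"moves":{"type":"array"},"grip_force":{"type":"number"}},"required":["moves"]}

```bash
mkdir -p pics
cat > h.py <<'E'
import numpy as np, cv2, pickle
from bench import state, vision, job_done
from scipy.spatial.transform import Rotation as Rn
def get(name):
    s=state(); d=vision.get_image(name)
    K=np.array(d["camera_matrix"]);D=np.array(d["dist_coeffs"])
    if name=="wrist":
        M=np.array(d["mount"]); T=np.eye(4); T[:3,:3]=Rn.from_euler('xyz',s["eef_rot"],degrees=True).as_matrix(); T[:3,3]=s["tool_pos"]; W=T@M
    else:
        R=cv2.Rodrigues(np.array(d["rvec"]))[0]; W=np.eye(4);W[:3,:3]=R.T;W[:3,3]=-R.T@np.array(d["tvec"]).ravel()
    d.update(K=K,D=D,W=W); return d
def world(d):
    h,w=d["range_z"].shape
    uv=np.stack(np.meshgrid(np.arange(w),np.arange(h)),-1).reshape(-1,1,2).astype(float)
    n=cv2.undistortPoints(uv,d["K"],d["D"]).reshape(h,w,2)
    z=d["range_z"]; P=np.dstack([n*z[...,None],z]); 
    return P@d["W"][:3,:3].T+d["W"][:3,3]
E
python3 - <<'E'
from h import *
print(state())
for n in("scene","top"):
    d=get(n); cv2.imwrite(f"pics/{n}.png",d["image"][...,::-1]); pickle.dump(d,open(n+".pkl","wb")); print(n,d["W"].round(2).tolist())
E
```

```text
{'clock': 0.0, 'joint_positions': array([-7.02407634e+01,  1.51722865e+01,  9.19849351e+01,  1.39016253e-03,
        7.29776457e+01, -2.11405744e+00]), 'joint_vel': array([-0.03358079,  0.06517148, -0.12306371,  0.05938011, -0.062718  ,
       -0.00250284]), 'tau': array([-1.93176609e-03, -5.15106511e+01, -3.67314327e+01, -1.03180375e-04,
        1.27165092e-02, -3.02681293e-06]), 'tool_pos': array([ 251.21538727, -625.66002555,  219.79059352]), 'eef_rot': array([-1.79865274e+02, -6.30249248e-03,  2.18728781e+01]), 'force': array([ 0.01810833, -0.73781311,  0.55704383]), 'ft_torque': array([ 0.03885033, -0.03272378, -0.02008856]), 'grip_force': 0.0, 'grip_width': 85.34392949873155}
scene [[-0.27, 0.75, -0.61, 1106.41], [0.96, 0.21, -0.17, 69.83], [0.0, -0.63, -0.78, 822.87], [0.0, 0.0, 0.0, 1.0]]
top [[0.02, -0.99, 0.16, 393.83], [-1.0, -0.02, 0.01, -86.35], [-0.01, -0.16, -0.99, 1171.41], [0.0, 0.0, 0.0, 1.0]]
```

View pics/scene.png

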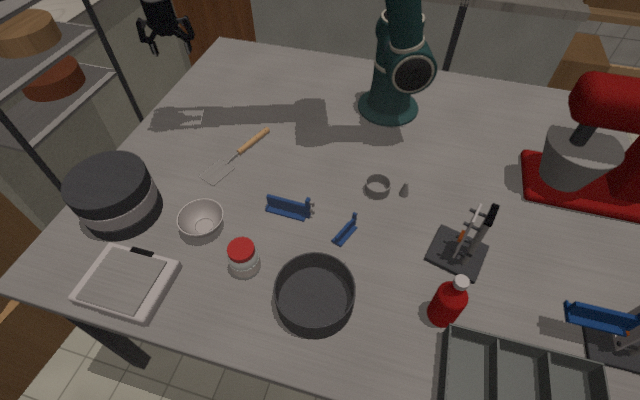

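View pics/top.png

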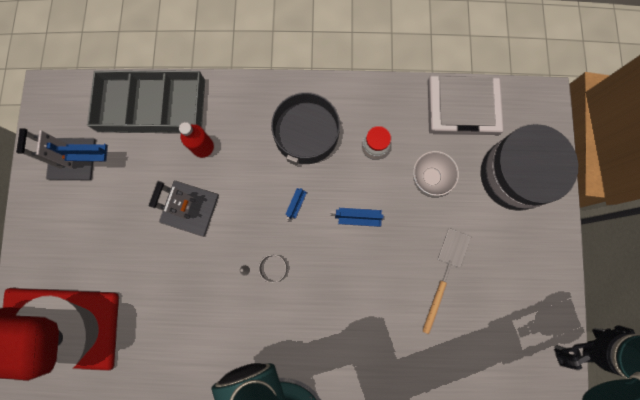

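The larger loose arm is at top (360,217) and scene (288,207), with its hooks toward +y. The decoy is at top (296,203). The empty upright is at top (187,207), with its cap at (160,195) and the orange catch near (183,205).

Run:
```python
from h import *
for n,roi,sroi in(("top",(325,200,390,232),(145,170,225,240)),("scene",(258,185,322,225),(415,195,505,285))):
    d=pickle.load(open(n+".pkl","rb")); P=world(d); hsv=cv2.cvtColor(d["image"],cv2.COLOR_RGB2HSV)
    x0,y0,x1,y1=roi; m=np.zeros(hsv.shape[:2],bool); m[y0:y1,x0:x1]=True
    b=m&(hsv[...,0]>95)&(hsv[...,0]<125)&(hsv[...,1]>120)&(d["range_z"]>0)
    p=P[b]; print(n,"blue",b.sum(),"z pct",np.percentile(p[:,2],[1,10,50,90,99]).round(1))
    for lo,hi in((-5,14),(35,60),(60,90)):
        q=p[(p[:,2]>lo)&(p[:,2]<hi)]
        if len(q)>5:
            r=cv2.minAreaRect(q[:,:2].astype(np.float32)); print(lo,hi,len(q),q.mean(0).round(1),np.round(r[0],1),np.round(r[1],1),round(r[2],1), q.min(0).round(1),q.max(0).round(1))
    x0,y0,x1,y1=sroi; m[:]=False; m[y0:y1,x0:x1]=True
    p=P[m]; 
    for lo,hi in((9,19),(60,100),(150,180),(184,200)):
        q=p[(p[:,2]>lo)&(p[:,2]<hi)]
        if len(q)>5:
            r=cv2.minAreaRect(q[:,:2].astype(np.float32)); print("stand",lo,hi,len(q),q.mean(0).round(1),np.round(r[0],1),np.round(r[1],1),round(r[2],1))
    o=m&(hsv[...,0]<18)&(hsv[...,0]>3)&(hsv[...,1]>150); q=P[o]; print("orange",o.sum(),q.mean(0).round(1),q.min(0).round(1),q.max(0).round(1))
    sx0,sy0,sx1,sy1=sroi
    cv2.imwrite(f"pics/c_{n}.png",cv2.resize(d["image"][sy0:sy1,sx0:sx1,::-1],None,fx=5,fy=5,interpolation=cv2.INTER_CUBIC))
```

```text
top blue 687 z pct [ 1.5  3.7  8.3 46.9 75.1]
-5 14 428 [ 533.4 -191.4    6.1] [ 535.5 -190.9] [110.3  42.5] 87.4 [ 513.2 -245.6   -0.8] [ 558.  -136.6   13.7]
35 60 195 [ 534.9 -190.4   44.8] [ 535.4 -186.9] [118.5  12.3] 88.8 [ 528.2 -246.2   35.1] [ 542.1 -127.5   51.4]
60 90 23 [ 536.2 -130.3   72.7] [ 536.8 -130. ] [12.6  7.7] 1.6 [ 530.6 -134.    63.5] [ 543.1 -126.2   77. ]
stand 9 19 1471 [542.9 255.5  13.6] [548.4 267.7] [130.4 121.4] 73.4
stand 60 100 169 [547.1 262.   82. ] [549.6 273.7] [44.4 60.1] 80.0
stand 150 180 265 [548.5 268.2 163. ] [549.3 268.9] [44.7 60.7] 73.6
stand 184 200 187 [555.7 290.1 189.9] [555.9 291.7] [17.8 62.1] 74.9
orange 45 [545.6 257.1  81.5] [531.2 250.7  76.6] [559.1 265.   87.2]
scene blue 265 z pct [ 3.4  5.3  7.8 47.9 75.8]
-5 14 175 [ 546.9 -192.1    6.8] [ 547.  -192.2] [110.8  17.9] 86.5 [ 534.9 -247.2    2.3] [ 555.7 -136.8   11.6]
35 60 77 [ 534.4 -192.8   46.9] [ 535.2 -192.7] [105.3   8.8] 87.5 [ 528.9 -245.2   43. ] [ 540.7 -139.9   50.7]
60 90 9 [ 537.4 -129.4   75.5] [ 537.3 -129.7] [11.1  5.2] 17.5 [ 532.  -132.4   74. ] [ 542.6 -126.5   77.2]
stand 9 19 1737 [553.9 262.7  15. ] [546.  267.3] [128.4 123.9] 73.8
stand 60 100 175 [562.7 271.8  80.5] [551.  271.4] [38.9 64.6] 89.0
stand 150 180 398 [617.3 257.7 165. ] [623.9 260.9] [ 47.4 215.9] 83.7
stand 184 200 197 [557.  288.8 191.3] [553.6 290. ] [16.3 62.7] 74.6
orange 38 [546.6 257.   79.7] [518.4 251.9  42. ] [559.7 263.2  85.9]
```

Run:
```python
from h import *
a=np.radians(74); ex=np.array([np.cos(a),np.sin(a)]); ey=np.array([-ex[1],ex[0]])
for n,sroi in(("top",(145,170,225,240)),("scene",(415,195,505,285))):
    d=pickle.load(open(n+".pkl","rb")); P=world(d)
    x0,y0,x1,y1=sroi; p=P[y0:y1,x0:x1].reshape(-1,3); p=p[(p[:,1]<340)&(p[:,0]<600)]
    q=np.c_[(p[:,:2]-[548,267.5])@np.c_[ex,ey],p[:,2]]
    for lo in range(10,200,10):
        s=q[(q[:,2]>lo)&(q[:,2]<lo+10)]
        if len(s)>5: print(n,lo,len(s),"x",np.percentile(s[:,0],[2,20,50,80,98]).round(1),"y",np.percentile(s[:,1],[2,50,98]).round(1))
```

```text
top 10 1286 x [-63.1 -48.7 -23.7  12.   60.2] y [-56.4  10.6  57.6]
top 20 22 x [-43.4  -6.9  -6.1  -5.6  10.5] y [-37.7  -2.3  48.6]
top 30 24 x [-18.4  -8.2  -6.2  -5.2  -3.5] y [-30.2   3.   27.8]
top 40 52 x [-20.8 -16.5  -9.1  -6.1  -5.3] y [-27.5  -1.8  25. ]
top 50 15 x [-7.  -6.5 -5.9 -5.5 -4.9] y [-30.1 -18.1  29. ]
top 60 26 x [-10.2  -6.6  -5.7  25.   28.7] y [-28.9  -2.8  28. ]
top 70 41 x [-15.1 -13.9  -8.2  -5.3   2.1] y [-27.6   2.7  28.5]
top 80 60 x [-14.  -11.2  -7.   -5.8  -4.6] y [-27.6  -3.   24.2]
top 90 42 x [-7.4 -6.1 -5.5 -4.5 -1.1] y [-30.4  -1.9  28.4]
top 100 27 x [-6.9 -6.1 -5.6 -5.  -3. ] y [-28.5   5.8  27.3]
top 110 25 x [-7.  -6.1 -5.6 -4.7 22.7] y [-30.2  -7.7  29. ]
top 120 31 x [-6.8 -5.7 -5.1 -4.4 23.4] y [-29.4  -2.2  27.7]
top 130 40 x [-6.7 -5.8 -4.6 20.4 24.4] y [-29.7   3.6  28.6]
top 140 35 x [-19.6  -7.1  -5.4  13.6  22.3] y [-29.2  -6.6  25.6]
top 150 117 x [-19.3 -11.3  -5.2  16.1  22.6] y [-27.7  -4.6  28. ]
top 160 61 x [-6.1 -5.7 -5.  19.3 21.6] y [-29.6   2.9  26.9]
top 170 87 x [-6.5 -5.  -3.  -0.4 20.7] y [-28.5  -1.8  28.3]
top 180
[... 663 characters left out ...]
[-5.5 -2.2 19.3 24.9 28.6] y [-29.  -26.6  19.8]
scene 100 22 x [-5.5 -1.7 18.8 24.4 29.1] y [-27.8 -25.9 -19.2]
scene 110 31 x [-7.4 -3.1 18.9 24.3 29.3] y [-28.8 -26.2  23.3]
scene 120 29 x [-7.4 -3.7 19.  25.1 28.8] y [-28.6 -25.9  28.3]
scene 130 33 x [-6.7 16.1 18.8 24.2 28.4] y [-29.7 -26.8  20.5]
scene 140 34 x [-10.   -5.6  17.1  24.   29.2] y [-30.1 -25.7  21.7]
scene 150 140 x [-18.8 -11.3   3.7  16.2  27.2] y [-28.8 -20.9  24.7]
scene 160 36 x [-7.4 -6.9 17.9 25.3 29.1] y [-29.6 -26.8  25.9]
scene 170 74 x [-7.2 -6.1 -4.  19.1 28.2] y [-28.8 -13.2  29.8]
scene 180 31 x [15.2 16.3 22.7 28.7 31.3] y [-30.3 -28.4  27. ]
scene 190 167 x [15.4 18.3 23.1 27.6 30.6] y [-29.5   0.3  29.6]
```

View pics/c_top.png

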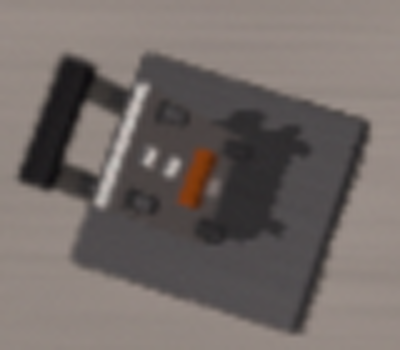

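Request:
arm_command(
  moves=[
    {"claw": 0,"tx": 4,"ty": 0.5,"tz": 0,"roll": 0.144},
    {"tx": 3.5,"ty": 3,"roll": 0.144},
    {"tx": 3.5,"ty": 3,"roll": 0.144},
    {"tx": 3.5,"ty": 3,"roll": 0.144},
    {"tx": 3.5,"ty": 3,"roll": 0.144},
    {"tx": 3.5,"ty": 3,"roll": 0.144},
    {"tx": 3.5,"ty": 3,"roll": 0.144},
    {"tx": 2.5,"ty": 3,"roll": 0.144},
  ],
)

```text
$.moves[1]: bad value
```

The crop shows the plate edge-on as a white strip, two pale slots at (150,157) and (172,168), and the orange catch at (197,178). Four dark clamps sit near the corners, clear of the arm's path.

Request:
arm_command(
  moves=[
    {"claw": 0,"tx": 4,"ty": 0.5,"tz": 0,"roll": 0.144},
    {"claw": 0,"tx": 3.5,"ty": 3,"tz": 0,"roll": 0.144},
    {"claw": 0,"tx": 3.5,"ty": 3,"tz": 0,"roll": 0.144},
    {"claw": 0,"tx": 3.5,"ty": 3,"tz": 0,"roll": 0.144},
    {"claw": 0,"tx": 3.5,"ty": 3,"tz": 0,"roll": 0.144},
    {"claw": 0,"tx": 3.5,"ty": 3,"tz": 0,"roll": 0.144},
    {"claw": 0,"tx": 3.5,"ty": 3,"tz": 0,"roll": 0.144},
    {"claw": 0,"tx": 2.5,"ty": 3,"tz": 0,"roll": 0.144},
  ],
)

```text
clock: 0.9
tool_pos: [528.2, -409.6, 220.5]
eef_rot: [-180.0, -0.0, 88.3]
force: [-0.3, -0.6, -0.6]
grip_width: 85.3
grip_force: 0.0
```

Request:
arm_command(
  moves=[
    {"claw": 0,"tx": 0.8,"ty": 4,"tz": 0,"roll": 0},
    {"claw": 0,"tx": 0,"ty": 4,"tz": 0,"roll": 0},
    {"claw": 0,"tx": 0,"ty": 4,"tz": 0,"roll": 0},
    {"claw": 0,"tx": 0,"ty": 4,"tz": 0,"roll": 0},
    {"claw": 0,"tx": 0,"ty": 4,"tz": 0,"roll": 0},
    {"claw": 0,"tx": 0,"ty": 2,"tz": 0,"roll": 0},
    {"claw": 0,"tx": 0,"ty": 0,"tz": 0,"roll": 0},
    {"claw": 0,"tx": 0,"ty": 0,"tz": 0,"roll": 0},
  ],
)

```text
clock: 1.7
tool_pos: [534.4, -191.2, 220.9]
eef_rot: [-180.0, 0.0, 88.0]
force: [-0.4, 0.3, -0.6]
grip_width: 85.1
grip_force: 0.0
```

Run:
```python
from h import *
s=state(); print(s["tool_pos"].round(1),s["eef_rot"].round(2),s["force"].round(2))
d=get("wrist"); pickle.dump(d,open("w1.pkl","wb")); cv2.imwrite("pics/w1.png",d["image"][...,::-1]); print(np.array(d["mount"]).round(2).tolist())
P=world(d); hsv=cv2.cvtColor(d["image"],cv2.COLOR_RGB2HSV)
b=(hsv[...,0]>95)&(hsv[...,0]<125)&(hsv[...,1]>120)&(d["range_z"]>0)
n,l,st,c=cv2.connectedComponentsWithStats(b.astype(np.uint8))
i=1+st[1:,4].argmax(); p=P[l==i]; print(st[1:][st[1:,4]>100])
for lo,hi in((-5,14),(40,52),(68,82)):
    q=p[(p[:,2]>lo)&(p[:,2]<hi)]
    if len(q)>5:
        r=cv2.minAreaRect(q[:,:2].astype(np.float32)); print(lo,hi,len(q),q.mean(0).round(1),np.round(r[0],1),np.round(r[1],1),round(r[2],1),np.percentile(q,[1,99],axis=0).round(1).tolist())
        if lo==40: v=cv2.fitLine(q[:,:2].astype(np.float32),cv2.DIST_HUBER,0,.01,.01).ravel(); print(np.degrees(np.arctan2(v[1],v[0])),v)
```

```text
[ 534.4 -191.2  220.9] [-1.7998e+02  3.0000e-02  8.7960e+01] [-0.4  0.3 -0.6]
[[-0.0, -0.96, -0.28, 70.72], [1.0, -0.0, 0.0, -0.87], [-0.0, -0.28, 0.96, -151.85], [0.0, 0.0, 0.0, 1.0]]
[[ 307    0   82   33 1568]
 [ 300  112   40  121 4122]]
-5 14 2838 [ 534.3 -189.8    5.6] [ 534.7 -190.7] [111.9  43.5] 87.1 [[512.1, -245.1, 3.6], [556.3, -136.2, 13.1]]
40 52 1088 [ 533.9 -187.5   45.3] [ 534.  -190.9] [110.4   9.7] 87.7 [[527.8, -245.0, 43.6], [540.6, -136.5, 46.9]]
87.78136 [ 3.8712915e-02  9.9925035e-01  5.3413733e+02 -1.8790619e+02]
68 82 182 [ 536.5 -129.4   73.2] [ 536.4 -129.1] [ 9.4 14. ] 87.1 [[529.2, -133.9, 71.6], [543.3, -124.2, 74.6]]
```

View pics/w1.png

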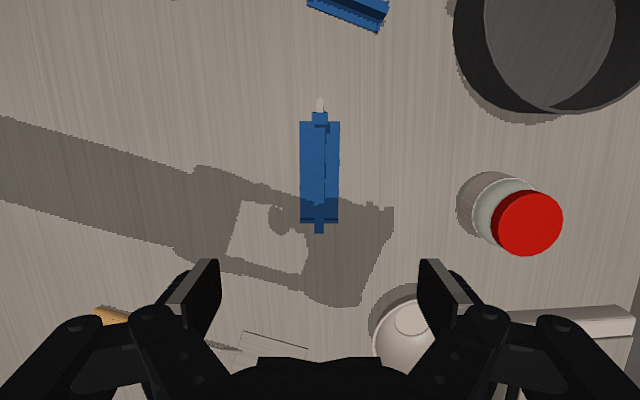

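The web is centred at the middle of the picture, at (320,170). The hooks point up at (320,103), and jar and tin are well clear.

Request:
arm_command(
  moves=[
    {"claw": 0,"tx": 0,"ty": 0.25,"tz": -3.5,"roll": -0.007},
    {"claw": 0,"tx": 0,"ty": 0,"tz": -4,"roll": 0},
    {"claw": 0,"tx": 0,"ty": 0,"tz": -4,"roll": 0},
    {"claw": 0,"tx": 0,"ty": 0,"tz": -4,"roll": 0},
    {"claw": 0,"tx": 0,"ty": 0,"tz": -2.5,"roll": 0},
    {"claw": 0,"tx": 0,"ty": 0,"tz": -1.4,"roll": 0},
    {"claw": 0,"tx": 0,"ty": 0,"tz": 0,"roll": 0},
    {"claw": 0,"tx": 0,"ty": 0,"tz": 0,"roll": 0},
  ],
)

```text
clock: 2.55
tool_pos: [535.3, -189.9, 28.0]
eef_rot: [179.9, 0.0, 87.4]
force: [-0.6, 0.3, 0.0]
grip_width: 85.5
grip_force: 0.0
```

Request:
arm_command(
  moves=[
    {"claw": 255,"tx": 0,"ty": 0,"tz": 0,"roll": 0},
    {"claw": 255,"tx": 0,"ty": 0,"tz": 0,"roll": 0},
    {"claw": 255,"tx": 0,"ty": 0,"tz": 0,"roll": 0},
    {"claw": 255,"tx": 0,"ty": 0,"tz": 0,"roll": 0},
    {"claw": 255,"tx": 0,"ty": 0,"tz": 0,"roll": 0},
    {"claw": 255,"tx": 0,"ty": 0,"tz": 0,"roll": 0},
    {"claw": 255,"tx": 0,"ty": 0,"tz": 0,"roll": 0},
    {"claw": 255,"tx": 0,"ty": 0,"tz": 0,"roll": 0},
  ],
  grip_force=60,
)

```text
clock: 3.35
tool_pos: [534.7, -188.9, 27.7]
eef_rot: [180.0, 0.0, 87.5]
force: [-2.7, 1.6, 6.3]
grip_width: 8.2
grip_force: 60.7
```

Request:
arm_command(
  moves=[
    {"claw": 255,"tx": 0,"ty": 0,"tz": 1,"roll": 0},
    {"claw": 255,"tx": 0,"ty": 0,"tz": 2,"roll": 0},
    {"claw": 255,"tx": 0,"ty": 0,"tz": 2,"roll": 0},
    {"claw": 255,"tx": 0,"ty": 0,"tz": 2,"roll": 0},
    {"claw": 255,"tx": 0,"ty": 0,"tz": 2,"roll": 0},
    {"claw": 255,"tx": 0,"ty": 0,"tz": 1,"roll": 0},
    {"claw": 255,"tx": 0,"ty": 0,"tz": 0,"roll": 0},
    {"claw": 255,"tx": 0,"ty": 0,"tz": 0,"roll": 0},
  ],
)

```text
clock: 4.15
tool_pos: [533.9, -188.6, 126.3]
eef_rot: [-179.9, -0.0, 87.5]
force: [-0.2, 0.2, -3.8]
grip_width: 7.6
grip_force: 59.7
```

Request:
arm_command(
  moves=[
    {"claw": 255,"tx": -0.2,"ty": 2.5,"tz": 0,"roll": -0.036},
    {"claw": 255,"tx": -0.2,"ty": 4,"tz": 0,"roll": -0.04},
    {"claw": 255,"tx": -0.2,"ty": 4,"tz": 0,"roll": -0.04},
    {"claw": 255,"tx": -0.2,"ty": 4,"tz": 0,"roll": -0.04},
    {"claw": 255,"tx": -0.2,"ty": 4,"tz": 0,"roll": -0.04},
    {"claw": 255,"tx": -0.2,"ty": 4,"tz": 0,"roll": -0.04},
    {"claw": 255,"tx": -0.2,"ty": 4,"tz": 0,"roll": 0},
    {"claw": 255,"tx": 0,"ty": 2.5,"tz": 0,"roll": 0},
  ],
)

```text
clock: 4.95
tool_pos: [518.5, 103.5, 125.3]
eef_rot: [-179.8, 0.0, 74.0]
force: [0.4, 0.2, -2.8]
grip_width: 7.8
grip_force: 59.6
```

Request:
arm_command(
  moves=[
    {"claw": 255,"tx": 0,"ty": 2,"tz": 0,"roll": 0},
    {"claw": 255,"tx": 0,"ty": 2,"tz": 0,"roll": 0},
    {"claw": 255,"tx": 0,"ty": 1,"tz": 0,"roll": 0},
    {"claw": 255,"tx": 0,"ty": 0,"tz": 0,"roll": 0},
    {"claw": 255,"tx": 0,"ty": 0,"tz": 0,"roll": 0},
    {"claw": 255,"tx": 0,"ty": 0,"tz": 0,"roll": 0},
  ],
)

```text
clock: 5.55
tool_pos: [520.3, 150.1, 126.8]
eef_rot: [-180.0, 0.0, 73.9]
force: [-0.1, -0.5, -3.6]
grip_width: 7.7
grip_force: 59.6
```

Run:
```python
from h import *
s=state(); print(s["clock"],s["tool_pos"].round(1),s["eef_rot"].round(2),s["force"].round(2))
a=np.radians(74); ex=np.array([np.cos(a),np.sin(a)]); ey=np.array([-ex[1],ex[0]])
for n in("wrist","scene"):
    d=get(n); pickle.dump(d,open(n+"2.pkl","wb")); im=d["image"]
    if n=="scene": im=cv2.resize(im[130:300,360:520],None,fx=3.5,fy=3.5,interpolation=cv2.INTER_CUBIC)
    cv2.imwrite(f"pics/{n}2.png",im[...,::-1])
    if n=="scene": continue
    P=world(d); q=np.dstack([(P[...,:2]-[548,267.5])@np.c_[ex,ey],P[...,2]]).reshape(-1,3)
    hsv=cv2.cvtColor(d["image"],cv2.COLOR_RGB2HSV).reshape(-1,3)
    b=(hsv[:,0]>95)&(hsv[:,0]<125)&(hsv[:,1]>120)
    o=(hsv[:,0]<18)&(hsv[:,0]>3)&(hsv[:,1]>150)&(abs(q[:,1])<40)&(q[:,2]>60)
    print("orange",o.sum(),np.percentile(q[o],[2,50,98],axis=0).round(1).tolist() if o.sum() else 0)
    g=q[b&(abs(q[:,1])<60)]; 
    for lo,hi in((100,125),(140,152),(168,185)):
        w=g[(g[:,2]>lo)&(g[:,2]<hi)]
        if len(w)>5: print("blue",lo,len(w),np.percentile(w,[2,50,98],axis=0).round(1).tolist()); v=cv2.fitLine(w[:,:2].astype(np.float32),cv2.DIST_HUBER,0,.01,.01).ravel(); print(np.degrees(np.arctan2(v[1],v[0])))
    k=q[~b&(abs(q[:,1])<40)&(q[:,0]>-30)&(q[:,0]<40)]
    for lo in range(40,200,10):
        w=k[(k[:,2]>lo)&(k[:,2]<lo+10)]
        if len(w)>5: print(lo,len(w),"x",np.percentile(w[:,0],[2,20,50,80,98]).round(1),"y",np.percentile(w[:,1],[2,50,98]).round(1))
```

```text
5.55 [520.3 150.1 126.8] [-1.7997e+02  5.0000e-02  7.3920e+01] [-0.13 -0.53 -3.62]
orange 1153 [[-119.3, -13.5, 72.5], [-10.2, -0.0, 81.3], [-5.2, 15.1, 156.4]]
blue 100 5875 [[-128.5, -26.2, 102.9], [-96.3, -11.6, 104.2], [-67.2, 16.2, 105.5]]
35.24447
blue 140 4281 [[-166.5, -9.7, 143.0], [-109.1, -5.0, 144.2], [-71.4, -0.2, 145.5]]
-0.057633113
blue 168 1499 [[-113.6, -11.8, 169.6], [-61.0, -5.1, 172.1], [-55.9, 1.8, 180.6]]
-5.0220795
40 665 x [-18.6 -15.6 -10.3  -5.6  -4.8] y [-27.2 -17.3  27.6]
50 153 x [-5.2 -5.1 -5.  -4.8 -4.5] y [-28.8 -15.7  30.3]
60 215 x [-13.2  -5.2  -4.9  -4.7  -4.5] y [-28.9  -8.9  29.9]
70 414 x [-13.4 -13.2  -5.5  -5.   -4.7] y [-28.1   2.5  29.9]
80 1377 x [-13.1 -10.8  -6.9  -5.2  -4.8] y [-25.    0.6  27.6]
90 750 x [-5.4 -5.1 -4.9 -3.8 -0.7] y [-21.2   1.5  26.9]
100 488 x [-5.4 -5.1 -4.9 -4.7 -3.3] y [-20.7   5.9  25.7]
110 533 x [-5.5 -5.3 -5.1 -4.9 -4.6] y [-19.9   7.9  24.3]
120 26 x [-5.6 -5.4 -5.2 -5.1 -5.1] y [-17.    8.1  21.3]
140 173 x [-18.8 -18.7 -18.5 -18.2 -14. ] y [-24.5  18.9  26.5]
150 710 x [-18.9 -18.1 -16.6 -15.  -14. ] y [-24.6  18.8  25.9]
```

View pics/wrist2.png

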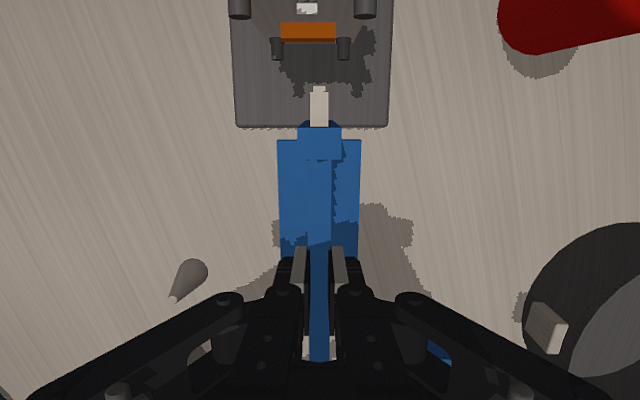

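View pics/scene2.png

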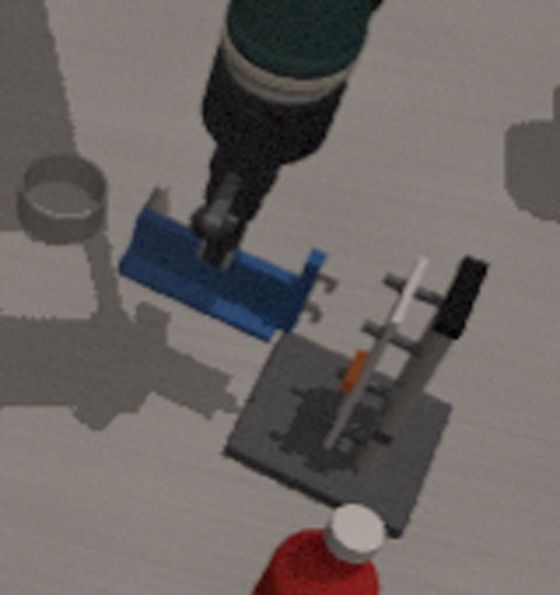

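The arm is held square, and its hooks at (319,105) point at the upright. They sit about 5–6 mm to the left of the catch's centre line (308,32). Next I measure the catch's top height.

Run:
```python
from h import *
a=np.radians(74); ex=np.array([np.cos(a),np.sin(a)]); ey=np.array([-ex[1],ex[0]])
d=pickle.load(open("wrist2.pkl","rb")); P=world(d); Q=np.dstack([(P[...,:2]-[548,267.5])@np.c_[ex,ey],P[...,2]])
r=Q[0:45,280:340].reshape(-1,3)
t=r[(r[:,0]>-12)&(r[:,0]<-7)&(abs(r[:,1]-.7)<12)]; print("catch top",len(t),np.percentile(t[:,2],[5,25,50,75,95]).round(1))
t=r[(r[:,0]>-14)&(r[:,0]<-12.3)&(abs(r[:,1]-.7)<12)]; print("catch front z",np.percentile(t[:,2],[2,98]).round(1))
o=r[(r[:,0]>-14)&(r[:,0]<-7)&(r[:,2]>65)&(r[:,2]<95)]; print("catch y",o[:,1].min(),o[:,1].max())
c=r[(abs(r[:,1]-.7)<3)&(r[:,2]>84)&(r[:,2]<125)]; c=c[c[:,2].argsort()]; print(c[::8].round(1).tolist())
f=Q[0:45,225:400].reshape(-1,3); f=f[(abs(f[:,0]+5)<1)&(f[:,2]>50)]; v=np.polyfit(f[:,1],f[:,0],1); print("slope deg",np.degrees(v[0]),v[1], "y",f[:,1].min(),f[:,1].max())
```

```text
catch top 439 [80.3 81.  81.4 81.8 82.4]
catch front z [69.  82.4]
catch y -14.193169251577741 15.472841580580742
[[-5.3, 3.1, 84.0], [-5.1, 3.6, 85.5], [-5.5, 1.9, 87.1], [-5.2, -0.7, 88.1], [-5.1, -1.8, 89.6], [-5.5, -0.3, 91.3], [-5.2, 2.2, 91.9], [-5.2, 0.7, 93.9], [-5.0, -0.4, 94.9], [-4.3, -1.9, 95.8], [-4.9, 1.6, 96.3], [-4.5, 2.0, 96.5], [-0.4, 3.0, 96.7], [-2.7, -1.9, 96.8], [-3.6, 3.5, 96.9], [-1.4, 3.5, 97.0], [-1.5, -1.4, 97.2], [-0.6, 2.5, 97.3], [-4.2, 2.0, 97.4], [-2.9, 3.5, 97.5], [-1.6, 2.5, 97.6], [-4.3, 1.0, 97.7], [-4.8, -0.5, 97.9], [-4.8, 0.0, 98.1], [-3.5, 0.0, 98.2], [-1.9, 2.9, 99.0]]
slope deg 0.10029309512457309 -5.037639866753877 y -29.6355953823233 30.91515353963414
```

Request:
arm_command(
  moves=[
    {"claw": 255,"tx": -0.55,"ty": 0.16,"tz": -0.4,"roll": 0},
    {"claw": 255,"tx": 0.14,"ty": 0.48,"tz": -0.5,"roll": 0},
    {"claw": 255,"tx": 0.14,"ty": 0.48,"tz": -0.42,"roll": 0},
    {"claw": 255,"tx": 0.14,"ty": 0.48,"tz": 0,"roll": 0},
    {"claw": 255,"tx": 0.14,"ty": 0.48,"tz": 0,"roll": 0},
    {"claw": 255,"tx": 0.13,"ty": 0.48,"tz": 0,"roll": 0},
    {"claw": 255,"tx": 0,"ty": 0,"tz": 0,"roll": 0},
    {"claw": 255,"tx": 0,"ty": 0,"tz": 0,"roll": 0},
  ],
)

```text
clock: 6.45
tool_pos: [522.0, 177.0, 114.1]
eef_rot: [180.0, 0.0, 74.0]
force: [0.8, -0.7, -4.2]
grip_width: 8.0
grip_force: 59.6
```

```bash
cat > m.py <<'E'
from h import *
a=np.radians(74); ex=np.array([np.cos(a),np.sin(a)]); ey=np.array([-ex[1],ex[0]])
s=state(); print(s["clock"],s["tool_pos"].round(1),s["eef_rot"].round(2),s["force"].round(2))
d=get("wrist"); cv2.imwrite("pics/w_%.2f.png"%s["clock"],d["image"][...,::-1])
P=world(d); q=np.dstack([(P[...,:2]-[548,267.5])@np.c_[ex,ey],P[...,2]]).reshape(-1,3)
hsv=cv2.cvtColor(d["image"],cv2.COLOR_RGB2HSV).reshape(-1,3)
b=(hsv[:,0]>95)&(hsv[:,0]<125)&(hsv[:,1]>120)&(d["range_z"].ravel()>0)&(abs(q[:,1])<40)
o=(hsv[:,0]<18)&(hsv[:,0]>3)&(hsv[:,1]>150)&(abs(q[:,1])<25)&(q[:,2]>60)&(q[:,2]<90)&(q[:,0]>-15)
if o.sum()>9: print("catch",o.sum(),np.percentile(q[o],[2,50,98],axis=0).round(1).tolist())
zt=q[b][:,2].max()
sp=q[b&(q[:,2]>s["tool_pos"][2]+38)&(q[:,0]>-90)]
print("spine",np.percentile(sp,[2,50,98],axis=0).round(1).tolist())
w=q[b&(abs(q[:,2]-s["tool_pos"][2]-17.5)<3)]; print("webtop",np.percentile(w,[2,50,98],axis=0).round(1).tolist())
v=cv2.fitLine(w[:,:2].astype(np.float32),cv2.DIST_HUBER,0,.01,.01).ravel(); print("web yaw",np.degrees(np.arctan2(v[1],v[0])))
f=q[(abs(q[:,0]+5)<1)&(q[:,2]>50)&(abs(q[:,1])<34)]
if len(f)>20: print("plate x",np.median(f[:,0]),"y",np.percentile(f[:,1],[1,99]),"z",f[:,2].max())
pl=q[(~b)&(abs(q[:,1])<34)&(q[:,2]>100)&(q[:,0]>-25)]
c=q[(abs(q[:,1])<4)&(q[:,0]>-4)&(q[:,0]<0)&(q[:,2]>70)]
if len(c)>5: print("slot floors",np.histogram(c[:,2],bins=range(60,180,5))[0], "y",np.percentile(c[:,1],[2,98]))
E
python3 m.py
```

```text
6.45 [522.  177.  114.1] [179.99   0.    73.99] [ 0.8  -0.67 -4.16]
catch 954 [[-12.9, -13.7, 75.9], [-9.1, 1.0, 81.3], [-5.2, 15.2, 82.7]]
spine [[-82.3, -6.0, 156.9], [-34.6, 0.7, 159.5], [-29.7, 7.6, 166.7]]
webtop [[-140.5, -3.9, 130.3], [-83.0, 0.6, 131.5], [-45.4, 5.5, 132.8]]
web yaw 0.1207643
plate x -4.980772889600093 y [-28.45278187  30.10662177] z 175.51571757546566
slot floors [  0   0   0   0   0   0   0  70   0   0   0   0   0   7 191   0   0   0
   0   0   0   0 542] y [-3.86298656  3.94232013]
```

Request:
arm_command(
  moves=[
    {"claw": 255,"tx": 0.055,"ty": 0.192,"tz": 0,"roll": 0},
    {"claw": 255,"tx": 0.055,"ty": 0.192,"tz": 0,"roll": 0},
    {"claw": 255,"tx": 0.055,"ty": 0.192,"tz": 0,"roll": 0},
    {"claw": 255,"tx": 0.055,"ty": 0.192,"tz": 0,"roll": 0},
    {"claw": 255,"tx": 0.041,"ty": 0.144,"tz": 0,"roll": 0},
    {"claw": 255,"tx": 0.028,"ty": 0.096,"tz": 0,"roll": 0},
    {"claw": 255,"tx": 0,"ty": 0,"tz": 0,"roll": 0},
    {"claw": 255,"tx": 0,"ty": 0,"tz": 0,"roll": 0},
  ],
)

```text
clock: 7.3
tool_pos: [524.7, 186.8, 113.9]
eef_rot: [-180.0, 0.0, 74.0]
force: [0.1, 0.0, -2.9]
grip_width: 7.6
grip_force: 59.6
```

Request:
arm_command(
  moves=[
    {"claw": 255,"tx": 0.028,"ty": 0.096,"tz": 0,"roll": 0},
    {"claw": 255,"tx": 0,"ty": 0,"tz": 0,"roll": 0},
    {"claw": 255,"tx": 0.028,"ty": 0.096,"tz": 0,"roll": 0},
    {"claw": 255,"tx": 0,"ty": 0,"tz": 0,"roll": 0},
    {"claw": 255,"tx": 0,"ty": 0,"tz": 0,"roll": 0},
  ],
)

```text
clock: 7.8
tool_pos: [525.3, 188.7, 114.0]
eef_rot: [180.0, 0.0, 74.0]
force: [-0.1, -1.0, -3.6]
grip_width: 7.4
grip_force: 59.6
```

Request:
arm_command(
  moves=[
    {"claw": 255,"tx": 0.028,"ty": 0.096,"tz": 0,"roll": 0},
    {"claw": 255,"tx": 0.014,"ty": 0.048,"tz": 0,"roll": 0},
    {"claw": 255,"tx": 0,"ty": 0,"tz": 0,"roll": 0},
    {"claw": 255,"tx": 0,"ty": 0,"tz": 0,"roll": 0},
  ],
)

```text
clock: 8.2
tool_pos: [525.8, 190.2, 114.0]
eef_rot: [-180.0, 0.0, 74.0]
force: [-0.4, -0.4, -2.9]
grip_width: 8.2
grip_force: 59.6
```

Request:
arm_command(
  moves=[
    {"claw": 255,"tx": 0.028,"ty": 0.096,"tz": 0,"roll": 0},
    {"claw": 255,"tx": 0,"ty": 0,"tz": 0,"roll": 0},
    {"claw": 255,"tx": 0,"ty": 0,"tz": 0,"roll": 0},
  ],
)

```text
clock: 8.5
tool_pos: [526.1, 191.1, 114.0]
eef_rot: [180.0, 0.0, 74.0]
force: [-0.2, 0.6, -3.3]
grip_width: 7.7
grip_force: 59.6
```

Request:
arm_command(
  moves=[
    {"claw": 255,"tx": 0.028,"ty": 0.096,"tz": 0,"roll": 0},
    {"claw": 255,"tx": 0.028,"ty": 0.096,"tz": 0,"roll": 0},
    {"claw": 255,"tx": 0.028,"ty": 0.096,"tz": 0,"roll": 0},
    {"claw": 255,"tx": 0,"ty": 0,"tz": 0,"roll": 0},
  ],
)

```text
clock: 8.9
tool_pos: [527.0, 194.2, 114.0]
eef_rot: [180.0, -0.0, 74.0]
force: [-0.0, 0.6, -3.0]
grip_width: 8.0
grip_force: 59.6
```

Request:
arm_command(
  moves=[
    {"claw": 255,"tx": 0.028,"ty": 0.096,"tz": 0,"roll": 0},
    {"claw": 255,"tx": 0.028,"ty": 0.096,"tz": 0,"roll": 0},
    {"claw": 255,"tx": 0.028,"ty": 0.096,"tz": 0,"roll": 0},
    {"claw": 255,"tx": 0,"ty": 0,"tz": 0,"roll": 0},
  ],
)

```text
clock: 9.3
tool_pos: [527.8, 197.0, 114.0]
eef_rot: [180.0, -0.0, 74.0]
force: [-0.1, 0.6, -4.6]
grip_width: 7.6
grip_force: 59.6
```

```bash
python3 m.py
```

```text
9.3 [527.8 197.  114. ] [180.    -0.    73.96] [-0.1   0.63 -4.57]
catch 272 [[-12.9, -14.0, 79.9], [-9.3, 5.8, 81.4], [-7.7, 15.5, 82.7]]
spine [[-78.9, -17.4, 157.0], [-13.7, 0.7, 159.3], [17.5, 19.7, 183.2]]
webtop [[-119.5, -3.9, 130.2], [-61.9, 0.7, 131.4], [-24.5, 5.5, 132.6]]
web yaw 0.12167652
plate x -4.649250228849782 y [-28.48116998  30.36076477] z 175.33008590019813
slot floors [  0   0   0   0   0   0   0   0   0   0   0   0   0   0   0   0   0   0
   0   0   0   0 478] y [-3.53805136  3.55783346]
```

Request:
arm_command(
  moves=[
    {"claw": 255,"tx": 0.028,"ty": 0.096,"tz": 0,"roll": 0},
    {"claw": 255,"tx": 0.028,"ty": 0.096,"tz": 0,"roll": 0},
    {"claw": 255,"tx": 0.014,"ty": 0.048,"tz": 0,"roll": 0},
    {"claw": 255,"tx": 0,"ty": 0,"tz": 0,"roll": 0},
  ],
)

```text
clock: 9.75
tool_pos: [528.5, 199.3, 114.0]
eef_rot: [180.0, -0.0, 74.0]
force: [0.2, -0.6, -3.4]
grip_width: 7.7
grip_force: 59.6
```

Request:
arm_command(
  moves=[
    {"claw": 255,"tx": 0.014,"ty": 0.048,"tz": 0,"roll": 0},
    {"claw": 255,"tx": 0,"ty": 0,"tz": 0,"roll": 0},
    {"claw": 255,"tx": 0,"ty": 0,"tz": 0,"roll": 0},
  ],
)

```text
clock: 10.05
tool_pos: [528.5, 199.7, 113.9]
eef_rot: [-180.0, 0.0, 74.0]
force: [0.3, 0.5, -2.9]
grip_width: 8.0
grip_force: 59.6
```

Request:
arm_command(
  moves=[
    {"claw": 255,"tx": 0.014,"ty": 0.048,"tz": 0,"roll": 0},
    {"claw": 255,"tx": 0,"ty": 0,"tz": 0,"roll": 0},
    {"claw": 255,"tx": 0,"ty": 0,"tz": 0,"roll": 0},
  ],
)

```text
clock: 10.35
tool_pos: [528.7, 200.2, 114.0]
eef_rot: [180.0, -0.0, 74.0]
force: [0.3, -0.7, -3.4]
grip_width: 7.6
grip_force: 59.6
```

Request:
arm_command(
  moves=[
    {"claw": 255,"tx": 0.014,"ty": 0.048,"tz": 0,"roll": 0},
    {"claw": 255,"tx": 0,"ty": 0,"tz": 0,"roll": 0},
    {"claw": 255,"tx": 0,"ty": 0,"tz": 0,"roll": 0},
  ],
)

```text
clock: 10.65
tool_pos: [528.8, 200.7, 113.9]
eef_rot: [-180.0, 0.0, 74.0]
force: [-0.2, -0.4, -3.9]
grip_width: 8.1
grip_force: 59.6
```

Request:
arm_command(
  moves=[
    {"claw": 255,"tx": 0.011,"ty": 0.038,"tz": 0,"roll": 0},
    {"claw": 255,"tx": 0,"ty": 0,"tz": 0,"roll": 0},
    {"claw": 255,"tx": 0,"ty": 0,"tz": 0,"roll": 0},
  ],
)

```text
clock: 10.95
tool_pos: [528.8, 200.8, 113.9]
eef_rot: [-180.0, 0.0, 74.0]
force: [-1.3, -2.7, -3.0]
grip_width: 7.9
grip_force: 59.7
```

Request:
arm_command(
  moves=[
    {"claw": 255,"tx": 0.011,"ty": 0.038,"tz": 0,"roll": 0},
    {"claw": 255,"tx": 0,"ty": 0,"tz": 0,"roll": 0},
    {"claw": 255,"tx": 0,"ty": 0,"tz": 0,"roll": 0},
  ],
)

```text
clock: 11.25
tool_pos: [528.9, 200.9, 113.9]
eef_rot: [-180.0, 0.1, 74.0]
force: [-1.5, -4.5, -2.0]
grip_width: 7.9
grip_force: 59.8
```

Request:
arm_command(
  moves=[
    {"claw": 255,"tx": 0,"ty": 0,"tz": -0.1,"roll": 0},
    {"claw": 255,"tx": 0,"ty": 0,"tz": -0.1,"roll": 0},
    {"claw": 255,"tx": 0,"ty": 0,"tz": -0.1,"roll": 0},
    {"claw": 255,"tx": 0,"ty": 0,"tz": 0,"roll": 0},
  ],
)

```text
clock: 11.65
tool_pos: [528.9, 200.9, 111.0]
eef_rot: [-180.0, 0.1, 74.0]
force: [-0.6, -5.3, -2.7]
grip_width: 8.1
grip_force: 59.9
```

Request:
arm_command(
  moves=[
    {"claw": 255,"tx": 0,"ty": 0,"tz": -0.1,"roll": 0},
    {"claw": 255,"tx": 0,"ty": 0,"tz": -0.1,"roll": 0},
    {"claw": 255,"tx": 0,"ty": 0,"tz": 0,"roll": 0},
  ],
)

```text
clock: 11.95
tool_pos: [529.2, 200.7, 109.6]
eef_rot: [180.0, 0.1, 74.0]
force: [-1.2, -6.3, 1.3]
grip_width: 8.0
grip_force: 60.3
```

Request:
arm_command(
  moves=[
    {"claw": 255,"tx": 0,"ty": 0,"tz": -0.1,"roll": 0},
    {"claw": 255,"tx": 0,"ty": 0,"tz": 0,"roll": 0},
    {"claw": 255,"tx": 0,"ty": 0,"tz": 0,"roll": 0},
  ],
)

```text
clock: 12.25
tool_pos: [529.2, 200.5, 109.0]
eef_rot: [180.0, 0.1, 74.0]
force: [-2.5, -7.8, 4.1]
grip_width: 8.1
grip_force: 60.5
```

Request:
arm_command(
  moves=[
    {"claw": 255,"tx": 0,"ty": 0,"tz": -0.1,"roll": 0},
    {"claw": 255,"tx": 0,"ty": 0,"tz": 0,"roll": 0},
    {"claw": 255,"tx": 0,"ty": 0,"tz": 0,"roll": 0},
  ],
)

```text
clock: 12.55
tool_pos: [529.3, 200.5, 108.1]
eef_rot: [180.0, 0.1, 74.0]
force: [-2.5, -7.3, 4.0]
grip_width: 7.6
grip_force: 60.6
```

Request:
arm_command(
  moves=[
    {"claw": 255,"tx": 0,"ty": 0,"tz": -0.1,"roll": 0},
    {"claw": 255,"tx": 0,"ty": 0,"tz": 0,"roll": 0},
    {"claw": 255,"tx": 0,"ty": 0,"tz": 0,"roll": 0},
  ],
)

```text
clock: 12.85
tool_pos: [529.2, 200.5, 107.1]
eef_rot: [180.0, 0.1, 74.0]
force: [-4.0, -8.0, 3.6]
grip_width: 7.7
grip_force: 60.6
```

Request:
arm_command(
  moves=[
    {"claw": 255,"tx": 0,"ty": 0,"tz": -0.1,"roll": 0},
    {"claw": 255,"tx": 0,"ty": 0,"tz": 0,"roll": 0},
    {"claw": 255,"tx": 0,"ty": 0,"tz": -0.1,"roll": 0},
    {"claw": 255,"tx": 0,"ty": 0,"tz": 0,"roll": 0},
  ],
)

```text
clock: 13.25
tool_pos: [529.2, 200.5, 105.1]
eef_rot: [180.0, 0.1, 74.0]
force: [-2.9, -6.3, 4.3]
grip_width: 7.7
grip_force: 60.6
```

Request:
arm_command(
  moves=[
    {"claw": 255,"tx": 0,"ty": 0,"tz": -0.1,"roll": 0},
    {"claw": 255,"tx": 0,"ty": 0,"tz": 0,"roll": 0},
    {"claw": 255,"tx": 0,"ty": 0,"tz": -0.1,"roll": 0},
    {"claw": 255,"tx": 0,"ty": 0,"tz": 0,"roll": 0},
  ],
)

```text
clock: 13.65
tool_pos: [529.3, 200.5, 103.1]
eef_rot: [180.0, 0.1, 74.0]
force: [-3.7, -6.3, 3.9]
grip_width: 7.8
grip_force: 60.6
```

Request:
arm_command(
  moves=[
    {"claw": 255,"tx": 0,"ty": 0,"tz": -0.05,"roll": 0},
    {"claw": 255,"tx": 0,"ty": 0,"tz": 0,"roll": 0},
    {"claw": 255,"tx": 0,"ty": 0,"tz": 0,"roll": 0},
  ],
)

```text
clock: 13.95
tool_pos: [529.2, 200.5, 102.6]
eef_rot: [180.0, 0.1, 74.0]
force: [-3.5, -7.7, 4.8]
grip_width: 8.1
grip_force: 60.6
```

Catch is down about 7 mm; now feel for the firm stop.

Request:
arm_command(
  moves=[
    {"claw": 255,"tx": 0,"ty": 0,"tz": -0.05,"roll": 0},
    {"claw": 255,"tx": 0,"ty": 0,"tz": 0,"roll": 0},
    {"claw": 255,"tx": 0,"ty": 0,"tz": 0,"roll": 0},
  ],
)

```text
clock: 14.25
tool_pos: [529.2, 200.5, 102.1]
eef_rot: [180.0, 0.1, 74.0]
force: [-3.6, -8.0, 3.2]
grip_width: 7.7
grip_force: 60.6
```

Request:
arm_command(
  moves=[
    {"claw": 255,"tx": 0,"ty": 0,"tz": -0.04,"roll": 0},
    {"claw": 255,"tx": 0,"ty": 0,"tz": 0,"roll": 0},
    {"claw": 255,"tx": 0,"ty": 0,"tz": 0,"roll": 0},
  ],
)

```text
clock: 14.55
tool_pos: [529.3, 200.5, 101.7]
eef_rot: [180.0, 0.1, 74.0]
force: [-2.5, -7.9, 4.1]
grip_width: 7.7
grip_force: 60.6
```

Request:
arm_command(
  moves=[
    {"claw": 255,"tx": 0,"ty": 0,"tz": -0.03,"roll": 0},
    {"claw": 255,"tx": 0,"ty": 0,"tz": 0,"roll": 0},
    {"claw": 255,"tx": 0,"ty": 0,"tz": 0,"roll": 0},
  ],
)

```text
clock: 14.85
tool_pos: [529.3, 200.4, 101.5]
eef_rot: [180.0, 0.1, 74.0]
force: [-3.7, -7.7, 3.7]
grip_width: 7.9
grip_force: 60.6
```

Request:
arm_command(
  moves=[
    {"claw": 255,"tx": 0,"ty": 0,"tz": -0.04,"roll": 0},
    {"claw": 255,"tx": 0,"ty": 0,"tz": 0,"roll": 0},
    {"claw": 255,"tx": 0,"ty": 0,"tz": 0,"roll": 0},
  ],
)

```text
clock: 15.15
tool_pos: [529.3, 200.4, 101.1]
eef_rot: [180.0, 0.1, 74.0]
force: [-3.0, -8.3, 4.6]
grip_width: 7.9
grip_force: 60.7
```

Request:
arm_command(
  moves=[
    {"claw": 255,"tx": 0,"ty": 0,"tz": -0.03,"roll": 0},
    {"claw": 255,"tx": 0,"ty": 0,"tz": 0,"roll": 0},
    {"claw": 255,"tx": 0,"ty": 0,"tz": 0,"roll": 0},
  ],
)

```text
clock: 15.45
tool_pos: [529.3, 200.3, 101.0]
eef_rot: [180.0, 0.1, 74.0]
force: [-3.4, -8.2, 5.9]
grip_width: 8.0
grip_force: 60.7
```

Request:
arm_command(
  moves=[
    {"claw": 255,"tx": 0,"ty": 0,"tz": -0.04,"roll": 0},
    {"claw": 255,"tx": 0,"ty": 0,"tz": 0,"roll": 0},
    {"claw": 255,"tx": 0,"ty": 0,"tz": 0,"roll": 0},
  ],
)

```text
clock: 15.75
tool_pos: [529.3, 200.2, 100.7]
eef_rot: [180.0, 0.1, 74.0]
force: [-3.8, -9.0, 7.0]
grip_width: 7.4
grip_force: 60.9
```

```bash
python3 m.py
```

```text
15.75 [529.3 200.2 100.7] [1.7995e+02 1.1000e-01 7.3990e+01] [-3.78 -8.99  7.04]
catch 11 [[-12.9, -13.7, 72.0], [-12.8, 13.1, 72.8], [-12.7, 15.7, 73.8]]
spine [[-74.6, -24.7, 145.8], [-11.5, 0.4, 147.2], [17.4, 21.1, 183.9]]
webtop [[-116.6, -4.5, 116.8], [-59.0, 0.1, 118.3], [-22.0, 5.0, 119.8]]
web yaw 0.27630478
plate x -4.463630861580897 y [-28.50174199  29.97271307] z 175.48551537028095
slot floors [  0   0   0   0   0   0   0   0   0   0   0   0   0   0   4   0   0   0
   0   0   0   0 620] y [-3.9086533   3.88912954]
```

Request:
arm_command(
  moves=[
    {"claw": 255,"tx": -0.011,"ty": -0.038,"tz": 0,"roll": 0},
    {"claw": 255,"tx": 0,"ty": 0,"tz": -0.04,"roll": 0},
    {"claw": 255,"tx": 0,"ty": 0,"tz": 0,"roll": 0},
    {"claw": 255,"tx": 0,"ty": 0,"tz": 0,"roll": 0},
  ],
)

```text
clock: 16.2
tool_pos: [529.3, 200.1, 100.5]
eef_rot: [179.9, 0.1, 74.0]
force: [-4.6, -8.7, 6.8]
grip_width: 7.7
grip_force: 60.9
```

Request:
arm_command(
  moves=[
    {"claw": 255,"tx": -0.014,"ty": -0.048,"tz": 0.05,"roll": 0},
    {"claw": 255,"tx": 0,"ty": 0,"tz": 0,"roll": 0},
    {"claw": 255,"tx": 0,"ty": 0,"tz": 0,"roll": 0},
  ],
)

```text
clock: 16.5
tool_pos: [529.3, 200.1, 100.7]
eef_rot: [179.9, 0.0, 74.0]
force: [-4.1, -6.2, 4.3]
grip_width: 7.7
grip_force: 60.6
```

Request:
arm_command(
  moves=[
    {"claw": 150,"tx": 0,"ty": 0,"tz": 0,"roll": 0},
    {"claw": 100,"tx": 0,"ty": 0,"tz": 0,"roll": 0},
    {"claw": 100,"tx": 0,"ty": 0,"tz": 0,"roll": 0},
    {"claw": 100,"tx": 0,"ty": 0,"tz": 0,"roll": 0},
    {"claw": 100,"tx": 0,"ty": 0,"tz": 0,"roll": 0},
    {"claw": 100,"tx": 0,"ty": 0,"tz": 0,"roll": 0},
  ],
)

```text
clock: 17.1
tool_pos: [528.8, 200.7, 99.2]
eef_rot: [-180.0, -0.0, 74.0]
force: [0.5, -0.8, 0.4]
grip_width: 52.2
grip_force: 0.0
```

Request:
arm_command(
  moves=[
    {"claw": 100,"tx": 0,"ty": 0,"tz": 1,"roll": 0},
    {"claw": 100,"tx": 0,"ty": 0,"tz": 2,"roll": 0},
    {"claw": 100,"tx": 0,"ty": 0,"tz": 3,"roll": 0},
    {"claw": 100,"tx": 0,"ty": 0,"tz": 3,"roll": 0},
    {"claw": 100,"tx": -0.5,"ty": -3,"tz": 3,"roll": 0},
    {"claw": 100,"tx": -0.5,"ty": -3,"tz": 0,"roll": 0},
    {"claw": 100,"tx": 0,"ty": 0,"tz": 0,"roll": 0},
    {"claw": 100,"tx": 0,"ty": 0,"tz": 0,"roll": 0},
  ],
)

```text
clock: 17.9
tool_pos: [518.9, 140.4, 220.0]
eef_rot: [180.0, -0.1, 73.9]
force: [-0.2, 0.9, -0.7]
grip_width: 51.9
grip_force: 0.0
```

```bash
python3 m.py
python3 - <<'E'
from h import *
a=cv2.imread(sorted(__import__("glob").glob("pics/w_*.png"),key=lambda f:float(f[7:-4]))[-1])
d=get("scene"); b=cv2.resize(d["image"][150:300,400:520,::-1],(320,400),interpolation=cv2.INTER_CUBIC)
cv2.imwrite("pics/fin.png",cv2.resize(np.hstack([a[:,100:540],b]),(760,400)))
E
```

```text
17.9 [518.9 140.4 220. ] [ 1.7996e+02 -5.0000e-02  7.3870e+01] [-0.17  0.86 -0.66]
catch 185 [[-12.9, -13.8, 66.1], [-9.8, -7.2, 73.3], [-5.3, 15.1, 74.8]]Traceback (most recent call last):
  File "m.py", line 12, in <module>
    print("spine",np.percentile(sp,[2,50,98],axis=0).round(1).tolist())
                  ~~~~~~~~~~~~~^^^^^^^^^^^^^^^^^^^^^
    return _quantile_unchecked(
        a, q, axis, out, overwrite_input, method, keepdims, weights)
    return _ureduce(a,
                    func=_quantile_ureduce_func,
    ...<5 lines>...
                    overwrite_input=overwrite_input,
                    method=method)
    r = func(a, **kwargs)
    result = _quantile(arr,
                       quantiles=q,
    ...<2 lines>...
                       out=out,
                       weights=wgt)
    slices_having_nans = np.isnan(arr[-1, ...])
                                  ~~~^^^^^^^^^
IndexError: index -1 is out of bounds for axis 0 with size 0
```

View pics/fin.png

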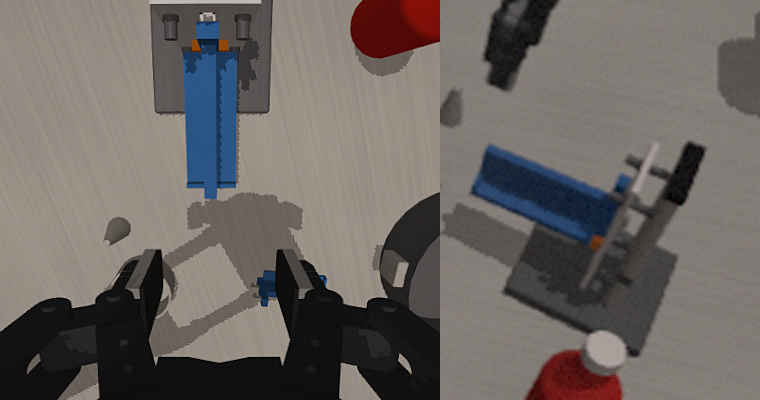

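The arm hangs in the slots at (210,110), with its spine at (207,30) against the plate and the catch pushed down beneath it. The catch top is at about 73.4, down 8 mm. I'll check tilt and squareness, then hand in.

Run:
```python
from h import *
a=np.radians(74); ex=np.array([np.cos(a),np.sin(a)]); ey=np.array([-ex[1],ex[0]])
d=get("wrist"); P=world(d); q=np.dstack([(P[...,:2]-[548,267.5])@np.c_[ex,ey],P[...,2]])
hsv=cv2.cvtColor(d["image"],cv2.COLOR_RGB2HSV); b=(hsv[...,0]>95)&(hsv[...,0]<125)&(hsv[...,1]>120)&(d["range_z"]>0)
g=q[b]; g=g[(abs(g[:,1])<26)&(g[:,2]>60)]
w=g[(abs(g[:,2]-119)<7)&(g[:,0]<-20)]; print("web",len(w),np.median(w,0),np.polyfit(w[:,0],w[:,2],1),"yaw slope",np.polyfit(w[:,0],w[:,1],1)[0])
w=g[(abs(g[:,2]-79)<6)]; print("flange z slope",np.polyfit(w[:,0],w[:,2],1),"roll",np.polyfit(w[:,1],w[:,2],1)[0],np.percentile(w,[2,98],axis=0))
w=g[g[:,2]>140]; print("spine",np.percentile(w,[2,50,98],axis=0).round(1).tolist())
```

```text
web 1949 [-68.66481011   0.48175204 116.83091242] [3.78120327e-02 1.19467452e+02] yaw slope 0.0005749788459340234
flange z slope [2.32192523e-02 7.87326221e+01] roll 0.0007008228577525928 [[-125.16989424  -20.95146405   74.2614608 ]
 [ -17.3174673    21.18392437   82.4326382 ]]
spine [[-120.2, -20.4, 142.3], [-14.4, -0.1, 147.1], [-8.3, 16.3, 310.3]]
```

```bash
python3 -c "
from bench import job_done
print(job_done())"
```

```text
the job is handed in; nothing more can be done
None
```

The blue shelf arm now hangs hooked in both slots, back against the plate and drooping about 0.03 rad; the catch is down about 8 mm, the gripper is clear, and the job is handed in, though no verdict came back.

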